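# Take the bottom door plate from the gravity dispenser

## Robot

A 6-joint arm with a two-finger parallel gripper is mounted at the origin on the work surface. World frame = base frame: x ahead of the robot, y to its left, z up, the work surface at z = 0. Lengths are in m, angles in rad, forces in N, time in s.
With the tool pointing down it reaches from about 0.35 to 0.775 m from the base axis. Payload 7.3 kg.
Tool frame: the origin (TCP) lies midway between the tips of the shut fingers; the grasp point (between the pads) lies 19 mm behind it; x points along the fingers, z is the direction in which the jaws open and shut, and the axes are right-handed (so a half turn about x gives the same grasp; the last joint's range is limited). The gripper opens to 92 mm and grips with 3 to 60 N. Pads are 19 mm wide; open, the fingers measure 130 mm over their backs; the gripper's body (75 mm by 190 mm) begins 47 mm behind the grasp point.
Start: joints at [-1.324, 0.342, 1.524, -0, 1.275, -0.146], TCP at [0.201, -0.485, 0.227] pointing down, gripper open.
Joint ranges: [-2.53, 2.53], [-0.77, 2.02], [0.04, 2.7], [-1, 4.14], [0.28, 2.66], [-3.11, 3.11]. Speed limits (rad/s): [2.57, 2.57, 3.14, 3.14, 3.14, 3.14].

## Interface

Orientations are given as [roll, pitch, yaw] about the fixed x, y, z axes, in that order (R = Rz(yaw) Ry(pitch) Rx(roll)).
In Python, from cell import observe, cams, robot gives the robot as it stands.
- The arm moves only by the tool jog_arm, never from a script. Its argument "plan" is one flat list of numbers, 7 for each row, row after row: the turn, a rotation vector about the tool's x, y, z in degrees, then the shift along the tool's x, y, z in cm, then the opening, from -1 (shut) to 1 (fully open). In form: [ax, ay, az, x, y, z, jaw, ax, ay, az, x, y, z, jaw, ...]. A call has 1 to 10 rows; each row is the pose to reach, as a shift and turn from the pose commanded when the call began, along the tool's axes at that moment; what a row does not reach only later rows make up. A row lasts 1/10 s, in which the tool goes at most 50 mm and 8.59 degrees, less where a joint would pass 70% of its speed; a pose out of reach is approached as far as the arm can. A call with a gripper value outside its range is refused whole. The fingers move at their own pace and stop on an object; "newtons" is the grip in N (left out, the last holds). Time passes only in rows, so rows that repeat a pose let the fingers close. It gives the time, the measured TCP pose, the force and the opening at its end, in the units of the state.
- observe(): the state, without advancing time (a new reading comes with each control period).
- cams.read_camera(name): name is "scene" or "side" or "wrist"; returns a dict with "image" (420x560x3 uint8, red, green, blue), "fov_y" (degrees; the focal length in pixels is half the picture's height over the tangent of half this angle, whatever the lens; pixels are square), "cx", "cy" (the principal point, pixels), "k1" (the pictures are not rectified: a ray, as slopes to the right and down, at radius r is drawn at 1 + k1 r^2 times it, then the intrinsics apply), "T" (4x4, takes a point from camera to world coordinates). Camera axes: x right, y down, z forward; pixel columns grow to the right and rows downward; lengths in m; the calibration is good to about 2 mm. A picture is of the moment at which its call begins. There is no depth.
- robot.hand_in(): hands the job in, once; it reports no verdict.
The state is a dict: "time": time; "qpos": joint angles; "qvel": joint speeds; "joint_efforts": joint torques, N m; "tool_pos": TCP position; "tool_rot": TCP orientation; "contact_force": force on the tool from outside, world axes, zero at the start; "torque": the same for the moment, N m; "opening": finger opening in m.
Only numpy, scipy, OpenCV 4.12 (cv2) and the standard library are available. Lean on these libraries where they do the work, as an engineer would, in place of code of your own. Each camera call takes 0.05 s, during which the arm holds its last target.

## Task

Draw the bottom brass door plate, the one that already peeks out under the front posts of the dispenser, all the way out along its chute so that the plates above drop down by themselves and stay in the dispenser. Then pick it up and lay it flat, face up, in the blue tray, setting it down rather than dropping it. Take only this one plate and leave the other goods on the counter where they are.

Things in the scene. Friction and masses are not known exactly. Their poses are not given: they have to be found in the camera images.
- plate: bottom brass door plate with a black keyhole mark, 150 x 56 x 10 mm, 0.09 to 0.17 kg; origin at the centre of its underside, x along its length, z up. At the start it lies on the dispenser's floor, its -x end at dispenser x -40 to -52 mm: a lip 34 to 46 mm long is bare from above, the rest is under the stack. Polished (friction 0.1), but finger pads grip it: pressed with 8 to 20 N it follows
- dispenser: fixed grey gravity dispenser; origin on the table in its middle plane, under the inner faces of the two dark front posts; x points from chute to stack (plates leave to -x), z up. Floor 40 mm above the table throughout. Posts (x -6 to 0, 15 mm in from each side wall) end 14 mm above the floor: one plate passes under. Tops of walls and posts: z 92 mm
- stack_spot (a point): point on the dispenser's floor under the middle of the stack (dispenser x 77, z 40 mm); the well is x 0 to 154 mm, 59.5 mm wide, clear side walls 6 mm thick, rear wall 4 mm
- lip_spot (a point): point on the dispenser's floor in front of the posts (dispenser x -25, z 40 mm), under the lip. From x -6 to -50 mm fixed red cheeks 20 mm wide flank the lip on both sides; their tops are 8 mm above the floor, so the lip's top stands 2 mm above them and its sides cannot be gripped here
- chute_end (a point): point on the floor at the inner face of the red end stop, 5 mm high (dispenser x -168, z 40 mm). From x -50 to -172 mm the chute is a tongue 32 mm wide, free on both sides down to the table; a plate on it overhangs 12 mm each side. A plate against the stop has its centre at x -93 mm, its tail 12 mm clear of the posts, and the stack has dropped
- plate2: the plate now second from the bottom (150 x 56 x 10 mm, origin at the centre of its underside); it rests on the bottom plate, 50 mm above the table, and must drop 10 mm to the floor
- plate3: third plate from the bottom (150 x 56 x 10 mm, origin at the centre of its underside)
- plate4: fourth plate from the bottom (150 x 56 x 10 mm, origin at the centre of its underside)
- plate5: top plate of the stack (150 x 56 x 10 mm, origin at the centre of its underside)
- tray: fixed blue open tray, 220 (x) x 170 (y) x 30 mm high, walls and floor 5 mm thick, empty; origin at the centre of its underside, so its inner floor is at z 5 mm
- lock_cylinder: loose steel lock cylinder about 87 x 17 x 17 mm, lying; origin at the centre of its underside. Bystander
- padlock: loose brass padlock lying flat, body 45 x 50 x 22 mm with its bow to +x; origin at the centre of the body's underside. Bystander
- oil_bottle: black upright bottle, 52 mm across, 130 mm high; origin at the centre of its underside. Bystander
- screwdriver: screwdriver 160 mm long lying along its x. Bystander
There are look-alikes about, which are no part of the job. Leave any pink or red look-alike of the plate alone.

How it is judged:
On the way, in this order (a step that is already met when the one before it is completed fails the run):
1. the bottom plate is drawn out along the chute, lying on it clear of the posts, and the stack has dropped onto the floor (x of plate in the frame of dispenser between -0.14 and -0.081 m and z of plate in the frame of dispenser between 0.036 and 0.052 m and y of plate in the frame of dispenser between -0.03 and 0.03 m and z of plate2 in the frame of dispenser below 0.044 m and angle between plate2's own z axis and vertical below 0.05 rad), for 0.1 s.
2. the plate is lowered into the tray while still held (within 20 mm of its floor) (x of plate in the frame of tray between -0.085 and 0.085 m and y of plate in the frame of tray between -0.06 and 0.06 m and z of plate in the frame of tray below 0.025 m and contact force between plate and the fingers above 0.5 N), for 0.05 s.
At the end, for the whole second after the job is handed in: The bottom plate lies flat (3 deg), face up, at rest on the tray floor, centre within 85 mm (tray x) and 60 mm (tray y) of the tray centre; the other four lie at rest in the dispenser as a flat stack dropped onto its floor (height 4 mm, tilt 3 deg, within 10 mm of the well middle) (x of plate in the frame of tray between -0.085 and 0.085 m and y of plate in the frame of tray between -0.06 and 0.06 m and z of plate in the frame of tray below 0.009 m and angle between each of plate, plate2, plate3, plate4, plate5's own z axis and vertical below 0.05 rad and linear speed of each of plate, plate2, plate3, plate4, plate5 below 0.02 m/s and angular speed of plate below 0.2 rad/s and z of plate2 in the frame of dispenser below 0.044 m and horizontal distance between each of plate2, plate3, plate4, plate5 and stack_spot below 0.01 m and z of plate3 in the frame of dispenser below 0.054 m and z of plate4 in the frame of dispenser below 0.064 m and z of plate5 in the frame of dispenser below 0.074 m); the robot touches nothing.
It fails at once if a second plate is pulled out of the dispenser's well (x of any of plate2, plate3, plate4, plate5 in the frame of dispenser below 0.06 m).
It fails at once if a bystander is moved more than 30 mm (distance of any of lock_cylinder, padlock, oil_bottle, screwdriver from where it was at the start of the episode above 0.03 m).
It also fails if it takes over 54 s, if anything falls off the work surface, if the arm or the gripper's body presses on something with over 40 N, if the wrist force passes 120 N, or if a joint passes its speed limit or range.

## Working session

There is one attempt and no reset: what is moved stays moved. The work goes in short steps, Python scripts to look and compute and a tool call to move; the robot and the scene stay as the last step left them, time stands still between calls to the robot, and variables do not carry over. Pictures are saved under pics/ and viewed, and the job is handed in when it is done.

Besides the shell and the picture viewer there is one more tool, called in YAML: its name, and indented under it one key for each argument. jog_arm: Moves the arm, as the interface text tells. Its arguments: {"type":"object","properties":{"plan":{"type":"array"},"newtons":{"type":"number"}},"required":["plan"]}

```bash
ls; mkdir -p pics
python3 - <<'E'
from cell import observe,cams,robot
import cv2
for n in ["scene","side","wrist"]:
    c=cams.read_camera(n); cv2.imwrite(f"pics/{n}0.png",c["image"][:,:,::-1]); print(n,c["fov_y"],c["cx"],c["cy"],c["k1"]); print(c["T"].round(4).tolist())
print(observe())
E
```

```text
pics
scene 47.1447636836559 282.94791880089144 210.4203525639654 -0.14576057082270072
[[0.4535, 0.6097, -0.6501, 1.1795], [0.8911, -0.2959, 0.3441, -0.409], [0.0174, -0.7353, -0.6775, 0.8204], [0.0, 0.0, 0.0, 1.0]]
side 52.338023226618034 284.0243662507538 210.52044882466006 -0.09511456220527861
[[-0.9489, -0.1597, 0.2721, 0.1667], [-0.3154, 0.4517, -0.8346, 0.8584], [0.0104, -0.8778, -0.479, 0.6151], [0.0, 0.0, 0.0, 1.0]]
wrist 66.32120374909528 285.2602205992792 211.30123863266294 -0.012328567475270232
[[0.3839, -0.8863, -0.2592, 0.2705], [-0.9234, -0.369, -0.1058, -0.4568], [-0.0019, 0.28, -0.96, 0.3827], [0.0, 0.0, 0.0, 1.0]]
{'time': 0.15, 'qpos': array([-1.32398746e+00,  3.42569992e-01,  1.52476455e+00, -1.05813760e-06,
        1.27542265e+00, -1.46036903e-01]), 'qvel': array([ 0.00072797, -0.00233699, -0.00313732, -0.0002497 , -0.00045754,
        0.00075515]), 'joint_efforts': array([ 1.63648408e-03, -4.31464863e+01, -2.44355410e+01,  7.17499852e-02,
        5.37196209e-02, -7.53547556e-05]), 'tool_pos': array([ 0.20090888, -0.48471484,  0.22621236]), 'tool_rot': array([2.99642472, 1.56963178, 1.81847448]), 'contact_force': array([-0.29731676,  0.28583818,  0.76550458]), 'torque': array([-0.00187914,  0.02960223, -0.06046085]), 'opening': 0.09193098488566381}
```

View pics/scene0.png

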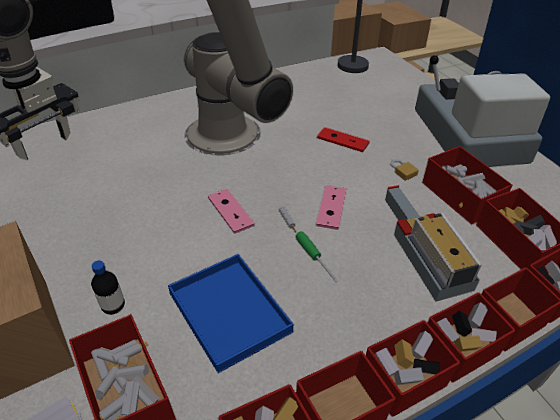

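View pics/side0.png

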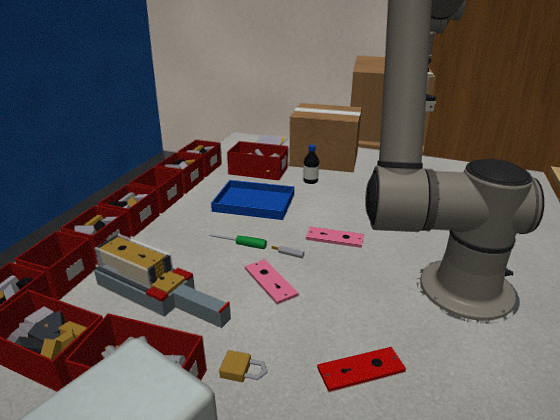

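View pics/wrist0.png

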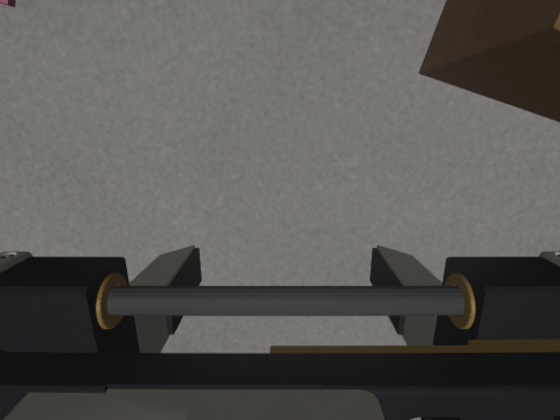

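The scene view shows the dispenser at about (430,245) with its chute pointing to the red stop at about (393,188). The tray is at about (230,310), and the arm is at the left. I'll zoom in on the dispenser and tray.

```bash
cat > h.py <<'E'
import numpy as np, cv2
from cell import observe,cams,robot
def K(c):
    f=210/np.tan(np.radians(c["fov_y"]/2)); return np.array([[f,0,c["cx"]],[0,f,c["cy"]],[0,0,1.]])
def D(c): return np.array([c["k1"],0,0,0.])
def ray(c,uv):
    p=cv2.undistortPoints(np.array(uv,float).reshape(-1,1,2),K(c),D(c)).reshape(-1,2)
    d=np.c_[p,np.ones(len(p))]@c["T"][:3,:3].T
    return c["T"][:3,3],d
def onplane(c,uv,z):
    o,d=ray(c,uv); return o+d*((z-o[2])/d[:,2])[:,None]
def proj(c,P):
    T=np.linalg.inv(c["T"]); r=cv2.Rodrigues(T[:3,:3])[0]
    return cv2.projectPoints(np.array(P,float).reshape(-1,3),r,T[:3,3],K(c),D(c))[0].reshape(-1,2)
def crop(c,name,x0,y0,w,h,s):
    im=c["image"][y0:y0+h,x0:x0+w,::-1]; cv2.imwrite("pics/"+name,cv2.resize(im,None,fx=s,fy=s,interpolation=cv2.INTER_CUBIC))
E
python3 - <<'E'
from h import *
c=cams.read_camera("scene"); crop(c,"sz.png",375,175,115,130,5 if 0 else 4.6)
c=cams.read_camera("side"); crop(c,"dz.png",85,225,155,105,5)
E
```

```text
(no output)
```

View pics/sz.png

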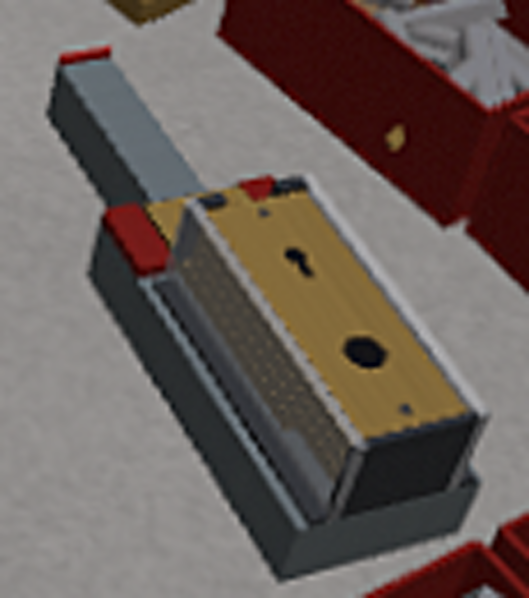

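View pics/dz.png

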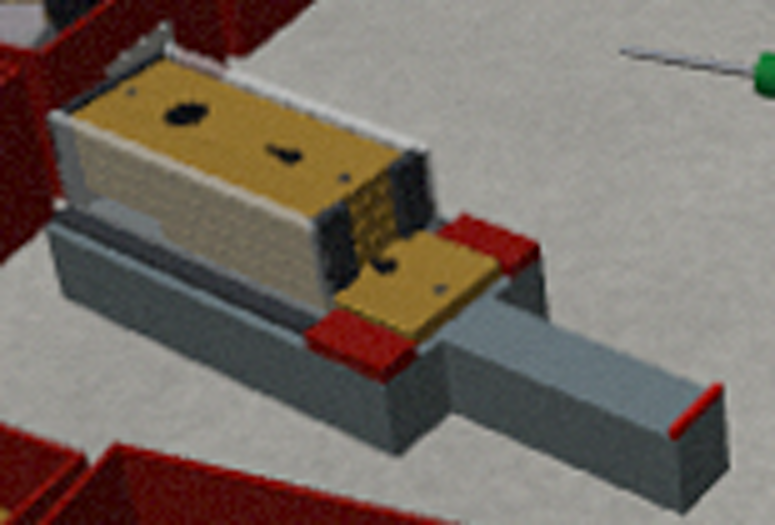

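Run:
```python
from h import *
sc=cams.read_camera("scene"); sd=cams.read_camera("side")
A=lambda p:np.array(p)/4.6+[375,175]-0.4
B=lambda p:np.array(p)/5+[85,225]-0.4
np.set_printoptions(precision=4,suppress=True)
def pr(n,c,f,p,z): print(n,onplane(c,f(p),z)[:,:2].tolist() if 0 else onplane(c,f(p),z)[:,:2].round(4).tolist())
pr("scene stop L,R",sc,A,[(62,58),(110,48)],.045)
pr("side stop near,far",sd,B,[(672,434),(720,387)],.045)
pr("scene wall Lf Lr Rf Rr",sc,A,[(185,200),(358,448),(307,178),(487,415)],.092)
pr("side wall nearf nearr farf farr",sd,B,[(315,218),(50,115),(430,150),(168,46)],.092)
pr("scene cheekL",sc,A,[(105,210),(140,204),(170,265),(135,275)],.048)
pr("side cheek near",sd,B,[(305,340),(383,382),(417,350),(338,308)],.048)
pr("side cheek far",sd,B,[(440,232),(515,275),(540,245),(465,212)],.048)
pr("side lip near far",sd,B,[(413,337),(500,267)],.05)
pr("scene lip L,R",sc,A,[(148,205),(243,187)],.05)
# tray
for n,c in (("scene",sc),("side",sd)):
    h=cv2.cvtColor(c["image"],cv2.COLOR_RGB2HSV); m=cv2.inRange(h,(105,140,40),(125,255,255))
    if n=="side": m[:, :170]=0
    k=[q for q in cv2.findContours(m,0,2)[0] if cv2.contourArea(q)>1000]
    for q in k:
        hull=cv2.convexHull(q); a=cv2.approxPolyDP(hull,4,True).reshape(-1,2); print(n,a.tolist(),cv2.contourArea(q)); print(onplane(c,a,.03)[:,:2].tolist())
```

```text
scene stop L,R [[0.4746, 0.265], [0.4793, 0.295]]
side stop near,far [[0.4806, 0.2971], [0.4746, 0.2655]]
scene wall Lf Lr Rf Rr [[0.6319, 0.2148], [0.793, 0.1852], [0.6466, 0.2809], [0.8058, 0.2521]]
side wall nearf nearr farf farr [[0.6503, 0.2756], [0.807, 0.251], [0.6317, 0.2165], [0.7936, 0.1841]]
scene cheekL [[0.5863, 0.21], [0.5908, 0.2292], [0.6332, 0.2156], [0.6309, 0.1952]]
side cheek near [[0.6464, 0.3003], [0.6017, 0.3118], [0.5994, 0.2899], [0.6453, 0.2776]]
side cheek far [[0.6328, 0.2165], [0.5862, 0.2323], [0.5865, 0.2098], [0.63, 0.1997]]
side lip near far [[0.6038, 0.2853], [0.5936, 0.2318]]
scene lip L,R [[0.5947, 0.2309], [0.6061, 0.2849]]
scene [[559, 329], [559, 359], [474, 417], [413, 419]] 3764.5
[[0.9854805731184663, 0.3374149357843578], [1.0345799925314154, 0.2816137884649349], [1.0361144341986777, 0.050676401681441885], [0.9855405987349307, -0.0460893526942589]]
scene [[238, 254], [292, 323], [292, 331], [218, 372], [168, 285]] 8099.0
[[0.504275554466225, -0.161253983338588], [0.7170240872126845, -0.13842516120836895], [0.7332879101305299, -0.14696635549562415], [0.7522338711484564, -0.3071828375018306], [0.520961542276215, -0.32744970116558697]]
scene [[493, 0], [559, 0], [559, 164], [538, 150], [476, 72]] 6699.0
[[-0.5735803257135172, 1.7660159949713592], [-0.4828086280722981, 2.245415625787361], [0.595911514525427, 0.8132854032923575], [0.5175657761523601, 0.8079085556297876], [0.050431808869766837, 1.0027144911171473]]
side [[211, 203], [229, 180], [293, 187], [282, 219], [212, 211]] 2336.5
[[0.7169074767957029, -0.1330707039931288], [0.7356251388847829, -0.2993337440007824], [0.5214542405453196, -0.3187285231110164], [0.48898428096392443, -0.11278259852417127], [0.6917509894346888, -0.0898167368570143]]
```

```bash
cat >> h.py <<'E'
from scipy.spatial.transform import Rotation as Ro
O=np.array([.645,.248]); YAW=np.radians(-11)
ex=np.array([np.cos(YAW),np.sin(YAW)]); ey=np.array([-ex[1],ex[0]])
def dp(x,y,z): return np.r_[O+x*ex+y*ey,z]
def Rdown(zdir): # tool x down, tool z along world yaw angle zdir (rad)
    z=np.array([np.cos(zdir),np.sin(zdir),0]); x=np.array([0,0,-1.]); return np.c_[x,np.cross(z,x),z]
def go(p,R):
    s=observe(); R0=Ro.from_euler('xyz',s["tool_rot"]).as_matrix()
    rv=np.degrees(Ro.from_matrix(R0.T@R).as_rotvec()); sh=R0.T@(np.array(p)-s["tool_pos"])*100
    print("rv",rv.round(2),"cm",sh.round(2),"F",s["contact_force"].round(2),"t",s["time"],"op",round(s["opening"],4),"pos",s["tool_pos"].round(4))
    print("q",s["qpos"].round(2))
E
python3 - <<'E'
from h import *
s=observe(); R=Ro.from_euler('xyz',s["tool_rot"]).as_matrix(); print(R.round(3))
for a in (YAW+np.pi/2,YAW-np.pi/2):
    go(dp(-.027,0,.20),Rdown(a))
sc=cams.read_camera("scene")
print("padlock, bin, bottle",onplane(sc,[(397,160),(417,170),(425,155),(432,183),(482,222)],.0).round(3).tolist(), onplane(sc,[(425,152),(484,190)],.05).round(3).tolist(), onplane(sc,[(110,308)],0))
print(dp(-.093,0,.1))
E
```

```text
[[-0.     0.924  0.383]
 [ 0.     0.383 -0.924]
 [-1.     0.    -0.   ]]
rv [-1.465e+02 -1.000e-02 -2.000e-02] cm [  2.68  66.83 -52.21] F [0.15 0.83 1.06] t 0.35 op 0.0917 pos [ 0.201  -0.4849  0.2266]
q [-1.32  0.34  1.52 -0.    1.28 -0.15]
rv [ 3.35e+01 -2.00e-02  0.00e+00] cm [  2.68  66.83 -52.21] F [0.15 0.83 1.06] t 0.35 op 0.0917 pos [ 0.201  -0.4849  0.2266]
q [-1.32  0.34  1.52 -0.    1.28 -0.15]
padlock, bin, bottle [[0.345, 0.402, 0.0], [0.408, 0.426, 0.0], [0.36, 0.495, 0.0], [0.472, 0.427, 0.0], [0.652, 0.444, 0.0]] [[0.399, 0.449, 0.05], [0.598, 0.484, 0.05]] [[ 0.50272314 -0.4544089   0.        ]]
[0.55370867 0.26574524 0.1       ]
```

jog_arm:
  plan: [-146.5,0,0,2.7,66.8,-52.2,-1,-146.5,0,0,2.7,66.8,-52.2,-1,-146.5,0,0,2.7,66.8,-52.2,-1,-146.5,0,0,2.7,66.8,-52.2,-1,-146.5,0,0,2.7,66.8,-52.2,-1,-146.5,0,0,2.7,66.8,-52.2,-1,-146.5,0,0,2.7,66.8,-52.2,-1,-146.5,0,0,2.7,66.8,-52.2,-1,-146.5,0,0,2.7,66.8,-52.2,-1,-146.5,0,0,2.7,66.8,-52.2,-1]
  newtons: 20

```text
time: 1.4
tool_pos: [0.4477, -0.048, 0.211]
tool_rot: [-0.795, 1.57, -0.467]
contact_force: [1.0, -1.3, 0.4]
opening: 0.0163
```

Run:
```python
from h import *
go(dp(-.027,0,.12),Rdown(YAW+np.pi/2))
```

```text
rv [-6.019e+01  1.000e-02  6.000e-02] cm [ 9.1  23.01 25.87] F [ 1.03 -1.3   0.45] t 1.4 op 0.0163 pos [ 0.4477 -0.048   0.211 ]
q [-0.28  0.22  1.74 -0.    1.18 -0.61]
```

jog_arm:
  plan: [-60,0,0,5,23,25.9,-1,-60,0,0,5,23,25.9,-1,-60,0,0,5,23,25.9,-1,-60,0,0,5,23,25.9,-1,-60,0,0,5,23,25.9,-1,-60,0,0,5,23,25.9,-1,-60,0,0,5,23,25.9,-1,-60,0,0,5,23,25.9,-1,-60,0,0,5,23,25.9,-1,-60,0,0,5,23,25.9,-1]

```text
time: 2.4
tool_pos: [0.6196, 0.2492, 0.161]
tool_rot: [3.066, 1.57, -1.85]
contact_force: [-0.7, -0.3, 0.1]
opening: 0.0007
```

Run:
```python
from h import *
go(dp(-.027,0,.06),Rdown(YAW+np.pi/2))
for n in ["scene","side","wrist"]:
    c=cams.read_camera(n); cv2.imwrite(f"pics/{n}1.png",c["image"][:,:,::-1])
```

```text
rv [-0.63 -0.03 -0.  ] cm [10.1   0.19  0.37] F [-0.72 -0.31  0.12] t 2.4 op 0.0007 pos [0.6196 0.2492 0.161 ]
q [ 0.27  0.66  1.18 -0.    1.31 -1.1 ]
```

View pics/wrist1.png

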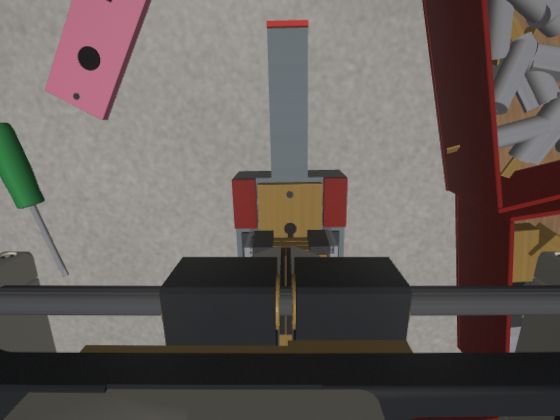

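View pics/side1.png

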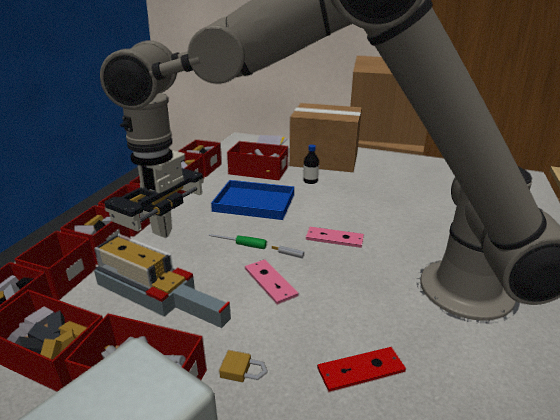

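The wrist view shows the chute running straight up the image. The stop is at (268–308,23), the cheeks span columns 233–347, and the lip is at about (290,205). I'll use it to refine the frame.

Run:
```python
from h import *
c=cams.read_camera("wrist"); crop(c,"wz.png",215,5,160,260,2.3)
def f(n,uv,z):
    P=onplane(c,uv,z)[:,:2]-O; print(n,(P@np.c_[ex,ey]).round(4).tolist())
f("stop top",[(268,21),(308,21),(268,26),(308,26)],.045)
f("tongue near",[(271,177),(308,177)],.04)
f("cheeks front outer/inner",[(235,180),(257,179),(323,178),(345,178)],.048)
f("cheeks rear",[(233,228),(347,226)],.048)
f("hole lip",[(290,194)],.05)
f("lip edge",[(258,183),(322,183)],.05)
```

```text
stop top [[-0.1712, -0.0162], [-0.1709, 0.0141], [-0.1678, -0.0163], [-0.1675, 0.0142]]
tongue near [[-0.0507, -0.0169], [-0.0503, 0.0155]]
cheeks front outer/inner [[-0.0499, -0.0472], [-0.0505, -0.0284], [-0.0508, 0.0277], [-0.0506, 0.0465]]
cheeks rear [[-0.0066, -0.0514], [-0.0074, 0.0501]]
hole lip [[-0.0376, -0.0005]]
lip edge [[-0.0474, -0.0275], [-0.0469, 0.0268]]
```

View pics/wz.png

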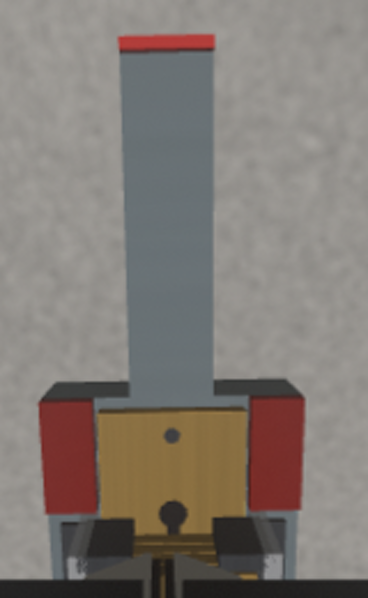

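jog_arm:
  plan: [-0.6,0,0,4,0.2,0.4,-1,-0.6,0,0,7,0.3,0.4,-1,-0.6,0,0,9,0.4,0.4,-1,-0.6,0,0,10,0.4,0.4,-1,-0.6,0,0,10,0.4,0.4,-1,-0.6,0,0,10,0.4,0.4,-1]

```text
time: 3.2
tool_pos: [0.6176, 0.2547, 0.0622]
tool_rot: [-1.149, 1.569, 0.23]
contact_force: [0.1, 0.2, -0.3]
opening: 0.0006
```

Run:
```python
from h import *
go(dp(-.028,0,.05),Rdown(YAW+np.pi/2))
```

```text
rv [0.02 0.05 0.11] cm [ 1.22 -0.01 -0.14] F [ 0.08  0.23 -0.28] t 3.2 op 0.0006 pos [0.6176 0.2547 0.0622]
q [ 0.28  0.75  1.29 -0.    1.1  -1.1 ]
```

jog_arm:
  plan: [0,0,0,0.8,0,-0.1,-1,0,0,0,1.1,0,-0.1,-1,0,0,0,1.2,0,-0.1,-1,0,0,0,1.25,0,-0.1,-1,0,0,0,1.25,0,-0.1,-1]

```text
time: 3.7
tool_pos: [0.6176, 0.2542, 0.0503]
tool_rot: [-1.127, 1.568, 0.253]
contact_force: [-1.4, 0.1, 7.0]
opening: 0.0002
```

jog_arm:
  plan: [0,0,0,0.05,0,0,-1,0,0,0,0.05,0,0,-1]

```text
time: 3.9
tool_pos: [0.6178, 0.2543, 0.0503]
tool_rot: [-1.104, 1.567, 0.276]
contact_force: [-2.1, -0.8, 10.5]
opening: 0.0007
```

jog_arm:
  plan: [0,0,0,0.05,0,0,-1,0,0,0,0.05,0.3,0,-1,0,0,0,0.05,0.8,0,-1,0,0,0,0.05,1.4,0,-1,0,0,0,0.05,2,0,-1,0,0,0,0.05,2,0,-1]

```text
time: 4.5
tool_pos: [0.5986, 0.2583, 0.0503]
tool_rot: [-1.108, 1.565, 0.272]
contact_force: [-0.3, -0.3, 12.4]
opening: 0.0004
```

Run:
```python
from h import *
go(dp(-.028,0,.05),Rdown(YAW+np.pi/2))
c=cams.read_camera("wrist"); crop(c,"wz2.png",215,5,160,260,2.3)
```

```text
rv [0.06 0.16 0.31] cm [ 0.04 -1.95 -0.13] F [-0.32 -0.26 12.37] t 4.5 op 0.0004 pos [0.5986 0.2583 0.0503]
q [ 0.29  0.74  1.36 -0.    1.04 -1.09]
```

View pics/wz2.png

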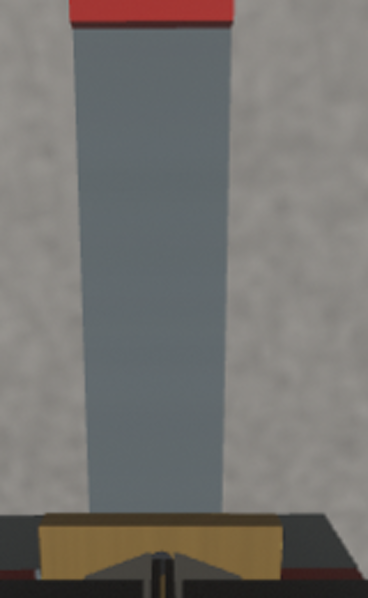

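The plate moves with the finger: its edge is now past the cheek front. I'll continue drawing it out.

jog_arm:
  plan: [0,0,0,0,0.5,0,-1,0,0,0,0,1.2,0,-1,0,0,0,0,2,0,-1,0,0,0,0,2.8,0,-1,0,0,0,0,3.6,0,-1,0,0,0,0,4.4,0,-1,0,0,0,0,5,0,-1,0,0,0,0,5,0,-1]

```text
time: 5.35
tool_pos: [0.5493, 0.2681, 0.0502]
tool_rot: [-1.038, 1.565, 0.341]
contact_force: [-1.3, 1.2, 13.9]
opening: 0.0006
```

Run:
```python
from h import *
go(dp(-.028,0,.05),Rdown(YAW+np.pi/2))
c=cams.read_camera("side"); crop(c,"s2.png",85,215,155,115,5)
```

```text
rv [0.07 0.17 0.29] cm [ 0.05 -6.98 -0.15] F [-1.25  1.24 13.88] t 5.35 op 0.0006 pos [0.5493 0.2681 0.0502]
q [ 0.33  0.67  1.49  0.    0.97 -1.05]
```

View pics/s2.png

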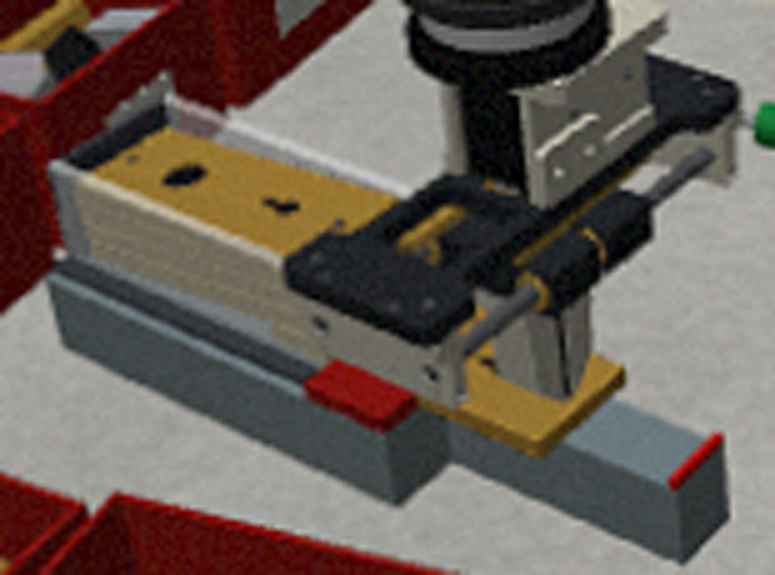

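jog_arm:
  plan: [0,0,0,0,0.5,0,-1,0,0,0,0,1.2,0,-1,0,0,0,0,2,0,-1,0,0,0,0,2.8,0,-1,0,0,0,0,3.6,0,-1,0,0,0,0,4.2,0,-1,0,0,0,0,4.6,0,-1,0,0,0,0,4.9,0,-1,0,0,0,0,4.9,0,-1]

```text
time: 6.3
tool_pos: [0.5019, 0.2775, 0.0502]
tool_rot: [-1.014, 1.564, 0.366]
contact_force: [-0.0, 0.6, 13.5]
opening: 0.0005
```

Run:
```python
from h import *
go(dp(-.028,0,.05),Rdown(YAW+np.pi/2))
c=cams.read_camera("side"); crop(c,"s3.png",85,215,155,115,5)
```

```text
rv [0.06 0.21 0.34] cm [  0.09 -11.81  -0.18] F [-1.000e-02  5.700e-01  1.348e+01] t 6.3 op 0.0005 pos [0.5019 0.2775 0.0502]
q [ 0.37  0.62  1.61 -0.    0.91 -1.01]
```

View pics/s3.png

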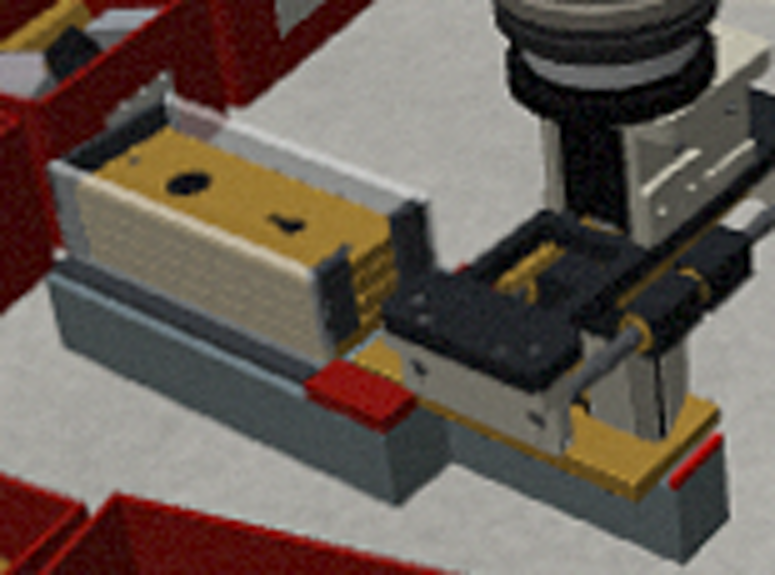

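The stack has dropped and the plate lies on the chute with a gap behind it. Next I'll raise the tool, open the jaws, move over the plate centre and look.

jog_arm:
  plan: [0,0,0,-2,0,0,-1,0,0,0,-5,0,0,-1,0,0.2,0.3,-7,-3,-0.2,1,0,0.2,0.3,-7,-5.6,-0.2,1,0,0.2,0.3,-7,-5.6,-0.2,1,0,0.2,0.3,-7,-5.6,-0.2,1,0,0.2,0.3,-7,-5.6,-0.2,1,0,0.2,0.3,-7,-5.6,-0.2,1]

```text
time: 7.15
tool_pos: [0.5533, 0.2641, 0.1169]
tool_rot: [2.148, 1.563, -2.755]
contact_force: [-0.3, -0.2, -0.8]
opening: 0.0436
```

Run:
```python
from h import *
c=cams.read_camera("side"); crop(c,"s4.png",75,195,165,125,4.8)
c=cams.read_camera("wrist"); cv2.imwrite("pics/w4.png",c["image"][:,:,::-1])
go(dp(-.09,0,.026),Rdown(YAW+np.pi/2))
```

```text
rv [ 0.09 -0.22 -0.33] cm [ 9.11 -0.32  0.19] F [ 1.22 -0.13  0.2 ] t 7.25 op 0.0522 pos [0.5537 0.2641 0.1172]
q [ 0.32  0.6   1.41 -0.    1.14 -1.06]
```

View pics/s4.png

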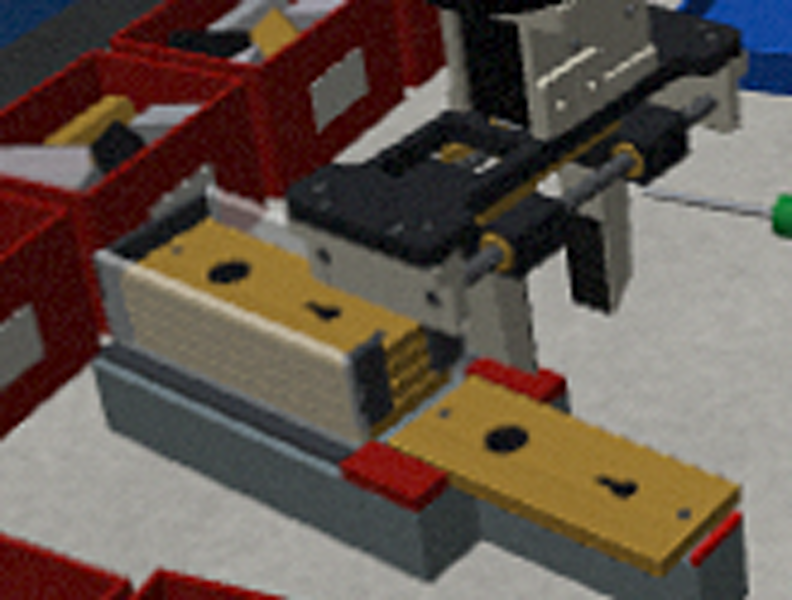

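View pics/w4.png

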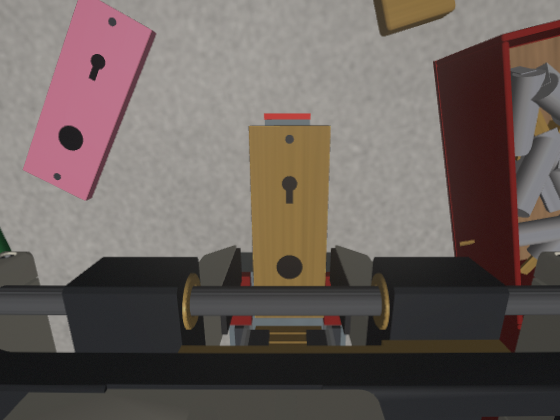

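The plate lies straight on the chute, with its edge at row 127 and columns 250–330, just short of the stop. The stack has dropped four plates deep. I'll measure the plate's exact position.

Run:
```python
from h import *
c=cams.read_camera("wrist"); 
h=cv2.cvtColor(c["image"],cv2.COLOR_RGB2HSV); print(h[220,275],h[150,300])
m=cv2.inRange(h,(15,80,70),(28,255,255)); m[245:]=0; m[:60]=0
k=max(cv2.findContours(m,0,2)[0],key=cv2.contourArea); b=cv2.boxPoints(cv2.minAreaRect(k)); print(b.round(1).tolist())
P=onplane(c,b,.05)[:,:2]-O; print((P@np.c_[ex,ey]).round(4).tolist())
go(dp(-.09,0,.026),Rdown(YAW+np.pi/2))
```

```text
[ 19 134 139] [ 19 133 142]
[[249.0, 125.0], [330.0, 125.0], [330.0, 244.0], [249.0, 244.0]]
[[-0.1641, -0.0273], [-0.1642, 0.0274], [-0.0783, 0.0309], [-0.0781, -0.0297]]
rv [ 0.08 -0.21 -0.31] cm [ 9.12 -0.3   0.19] F [-0.61  0.48 -0.38] t 7.3 op 0.0559 pos [0.5539 0.2641 0.1172]
q [ 0.32  0.6   1.41 -0.    1.14 -1.06]
```

jog_arm:
  plan: [0,-0.2,-0.3,0,-0.4,0.2,1,0,-0.2,-0.3,0,-0.4,0.2,1,0,-0.2,-0.3,0,-0.4,0.2,1,0,-0.2,-0.3,2,-0.4,0.2,1,0,-0.2,-0.3,4,-0.4,0.2,1,0,-0.2,-0.3,6,-0.4,0.2,1,0,-0.2,-0.3,8,-0.4,0.2,1,0,-0.2,-0.3,9.1,-0.4,0.2,1,0,-0.2,-0.3,9.1,-0.4,0.2,1,0,-0.2,-0.3,9.1,-0.4,0.2,1]

```text
time: 8.3
tool_pos: [0.5585, 0.265, 0.0268]
tool_rot: [-1.191, 1.57, 0.189]
contact_force: [0.7, -0.4, 1.4]
opening: 0.0918
```

Run:
```python
from h import *
go(dp(-.089,0,.026),Rdown(YAW+np.pi/2))
c=cams.read_camera("side"); crop(c,"s5.png",75,195,165,125,4.8)
```

```text
rv [0.05 0.02 0.04] cm [ 0.08  0.09 -0.02] F [ 0.69 -0.36  1.37] t 8.3 op 0.0918 pos [0.5585 0.265  0.0268]
q [ 0.32  0.72  1.48 -0.    0.95 -1.06]
```

View pics/s5.png

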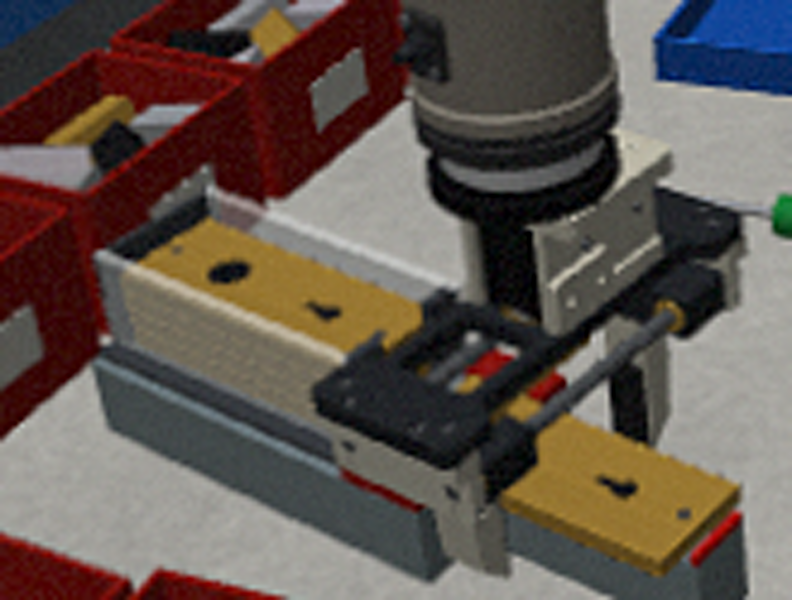

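jog_arm:
  plan: [0,0,0,0.05,0.1,0,0.1,0,0,0,0.05,0.1,0,-0.2,0,0,0,0.05,0.1,0,-1,0,0,0,0.05,0.1,0,-1,0,0,0,0.05,0.1,0,-1,0,0,0,0.05,0.1,0,-1,0,0,0,0.05,0.1,0,-1,0,0,0,0.05,0.1,0,-1]
  newtons: 30

```text
time: 9.15
tool_pos: [0.5572, 0.265, 0.0258]
tool_rot: [-1.644, 1.571, -0.264]
contact_force: [-0.1, 0.2, 1.6]
opening: 0.0556
```

Gripped, with the opening at 55.6 mm. I'll lift it gently.

jog_arm:
  plan: [0,0,0,-0.5,0,0,-1,0,0,0,-1.5,0,0,-1,0,0,0,-3,0,0,-1,0,0,0,-5,0,0,-1,0,0,0,-7,0,0,-1,0,0,0,-9,0,0,-1,0,0,0,-9,0,0,-1]

```text
time: 9.85
tool_pos: [0.5589, 0.2656, 0.1193]
tool_rot: [-1.071, 1.564, 0.309]
contact_force: [0.8, 0.8, -1.2]
opening: 0.0559
```

Run:
```python
from h import *
c=cams.read_camera("side"); crop(c,"s6.png",75,175,165,145,4.1)
for a in (6,):
    go(np.array([.6195,-.228,.12]),Rdown(np.radians(a+90)))
```

```text
rv [-16.95   0.06   0.19] cm [ -0.29 -15.41 -47.26] F [-0.19  0.05 -1.97] t 9.9 op 0.0555 pos [0.558  0.2653 0.1174]
q [ 0.32  0.61  1.4  -0.    1.13 -1.06]
```

View pics/s6.png

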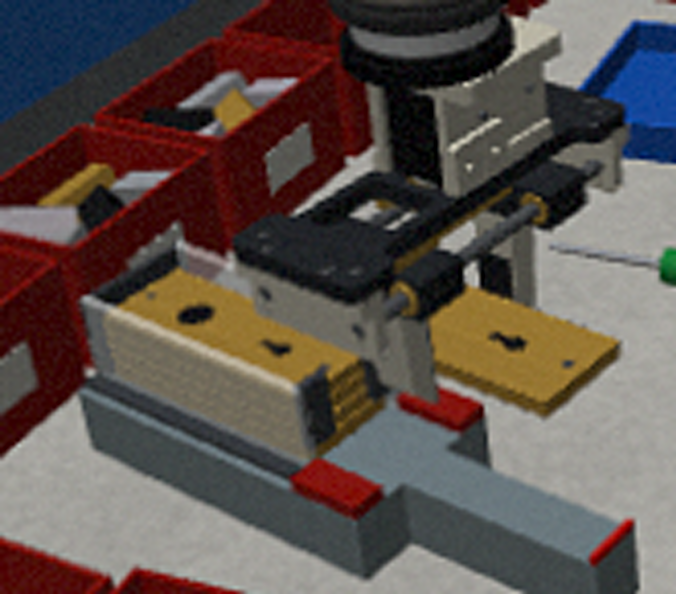

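jog_arm:
  plan: [-0.5,0,0,-1,-0.5,-1.4,-1,-1.4,0,0,-1,-1.2,-3.8,-1,-2.6,0,0,-1,-2.3,-7.1,-1,-3.8,0,0,-1,-3.4,-10.5,-1,-5,0,0,-1,-4.5,-13.8,-1,-6.2,0,0,-1,-5.6,-17.1,-1,-7.4,0,0,-1,-6.7,-20.4,-1,-8.6,0,0,-1,-7.7,-23.7,-1,-9.6,0,0,-1,-8.6,-26.5,-1,-10.2,0,0,-1,-9.1,-28,-1]

```text
time: 10.9
tool_pos: [0.5927, -0.0296, 0.1243]
tool_rot: [1.684, 1.569, -3.043]
contact_force: [-0.4, 0.4, -1.2]
opening: 0.0557
```

Run:
```python
from h import *
go(np.array([.6195,-.228,.12]),Rdown(np.radians(96)))
```

```text
rv [-6.83 -0.01 -0.12] cm [  0.43  -2.97 -19.8 ] F [-0.42  0.39 -1.18] t 10.9 op 0.0557 pos [ 0.5927 -0.0296  0.1243]
q [-0.18  0.56  1.47 -0.    1.12 -1.73]
```

jog_arm:
  plan: [-1,0,0,0,-0.3,-2,-1,-2,0,0,0,-0.8,-5,-1,-3.2,0,0,0,-1.3,-8.5,-1,-4.4,0,0,0,-1.8,-12,-1,-5.5,0,0,0,-2.3,-15.3,-1,-6.3,0,0,0,-2.7,-18,-1,-6.8,0,0,0,-3,-19.4,-1,-6.8,0,0,0,-3,-19.8,-1,-6.8,0,0,0,-3,-19.8,-1]

```text
time: 11.8
tool_pos: [0.6203, -0.225, 0.125]
tool_rot: [0.83, 1.569, 2.506]
contact_force: [0.2, 0.3, -1.6]
opening: 0.0559
```

Run:
```python
from h import *
go(np.array([.6195,-.228,.06]),Rdown(np.radians(96)))
c=cams.read_camera("side"); crop(c,"s7.png",180,130,150,110,5)
c=cams.read_camera("scene"); crop(c,"c7.png",140,180,200,200,3)
```

```text
rv [ 0.02  0.06 -0.06] cm [ 6.5   0.11 -0.3 ] F [ 0.21  0.28 -1.63] t 11.8 op 0.0559 pos [ 0.6203 -0.225   0.125 ]
q [-0.46  0.67  1.25  0.    1.22 -2.14]
```

View pics/s7.png

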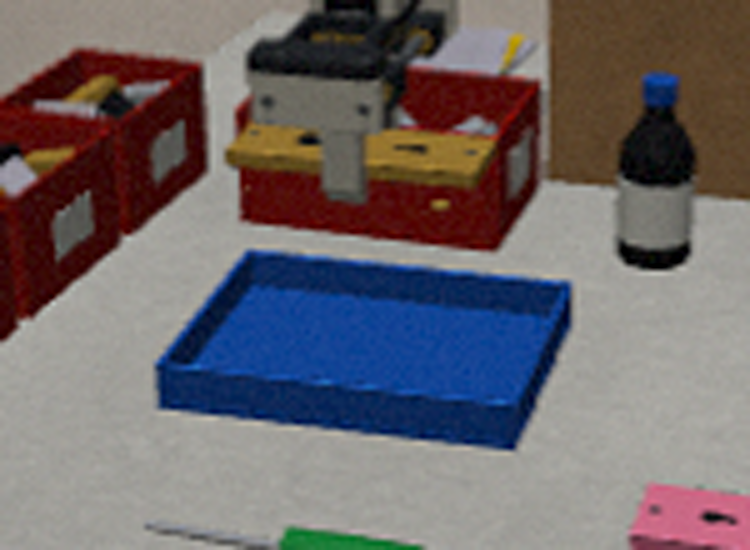

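View pics/c7.png

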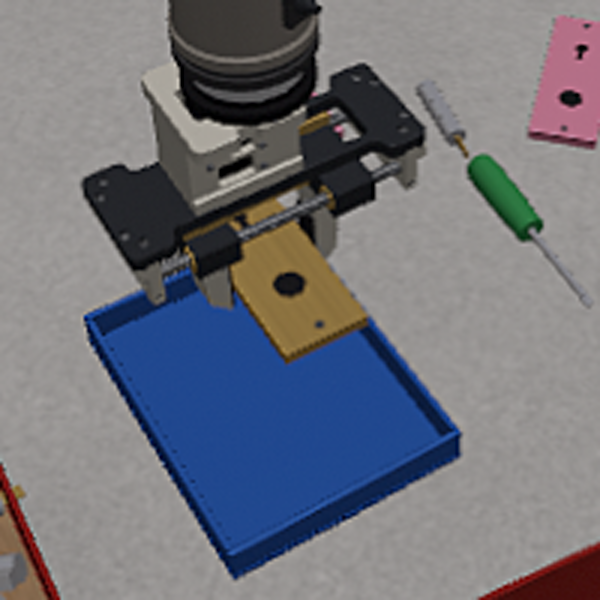

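The plate is held level over the tray, but I gripped it too far up the fingers: its underside is 14 mm behind the tips, so releasing would drop it. There's plenty of time, so I'll lay it back on the chute and regrip it near the fingertips.

Run:
```python
from h import *
go(np.array([.5572,.265,.12]),Rdown(YAW+np.pi/2))
```

```text
rv [17.1   0.04 -0.04] cm [ 0.59  1.1  49.3 ] F [-0.42  0.91 -1.91] t 11.9 op 0.0552 pos [ 0.6206 -0.224   0.1255]
q [-0.46  0.67  1.25  0.    1.22 -2.14]
```

jog_arm:
  plan: [0.6,0,0,-0.5,0,1.5,-1,1.6,0,0,-0.5,0.1,4.5,-1,2.8,0,0,-0.5,0.2,8,-1,4,0,0,-0.5,0.3,11.5,-1,5.2,0,0,-0.5,0.3,15,-1,6.4,0,0,-0.5,0.4,18.5,-1,7.6,0,0,-0.5,0.5,22,-1,8.8,0,0,-0.5,0.6,25.5,-1,9.8,0,0,-0.5,0.6,28.3,-1,10.5,0,0,-0.5,0.7,30,-1]

```text
time: 12.9
tool_pos: [0.5808, 0.0763, 0.1316]
tool_rot: [-0.469, 1.57, 1.027]
contact_force: [0.9, -0.1, -1.0]
opening: 0.0559
```

Run:
```python
from h import *
go(np.array([.5572,.265,.12]),Rdown(YAW+np.pi/2))
```

```text
rv [6.68 0.05 0.02] cm [ 1.17  3.78 18.64] F [ 0.88 -0.07 -1.01] t 12.9 op 0.0559 pos [0.5808 0.0763 0.1316]
q [-0.    0.54  1.48  0.    1.12 -1.5 ]
```

jog_arm:
  plan: [0.7,0,0,0,0.3,1.5,-1,1.8,0,0,0,0.9,4.5,-1,3,0,0,0,1.6,8,-1,4.2,0,0,0,2.3,11.5,-1,5.4,0,0,0,3,15,-1,6.2,0,0,0,3.5,17.3,-1,6.7,0,0,0,3.8,18.6,-1,6.7,0,0,0,3.8,18.6,-1,6.7,0,0,0,3.8,18.6,-1]

```text
time: 13.8
tool_pos: [0.5578, 0.2612, 0.1312]
tool_rot: [-2.08, 1.571, -0.702]
contact_force: [-0.6, -0.4, -1.4]
opening: 0.0555
```

Run:
```python
from h import *
go(np.array([.5572,.265,.03]),Rdown(YAW+np.pi/2))
```

```text
rv [-0.04 -0.01  0.01] cm [10.12  0.13  0.36] F [-0.6  -0.44 -1.38] t 13.8 op 0.0555 pos [0.5578 0.2612 0.1312]
q [ 0.31  0.59  1.39 -0.    1.16 -1.06]
```

jog_arm:
  plan: [0,0,0,2,0,0.4,-1,0,0,0,5,0,0.4,-1,0,0,0,7.5,0,0.4,-1,0,0,0,9.3,0,0.4,-1,0,0,0,10,0,0.4,-1,0,0,0,10.2,0,0.4,-1,0,0,0,10.2,0,0.4,-1]

```text
time: 14.5
tool_pos: [0.5599, 0.2641, 0.0295]
tool_rot: [-1.249, 1.57, 0.127]
contact_force: [0.2, 0.8, -0.4]
opening: 0.0558
```

Run:
```python
from h import *
go(np.array([.5572,.265,.026]),Rdown(YAW+np.pi/2))
c=cams.read_camera("side"); crop(c,"s8.png",75,195,165,125,4.8)
```

```text
rv [-0.18  0.02  0.05] cm [0.35 0.29 0.04] F [ 0.21  0.82 -0.39] t 14.5 op 0.0558 pos [0.5599 0.2641 0.0295]
q [ 0.32  0.71  1.47 -0.    0.95 -1.06]
```

View pics/s8.png

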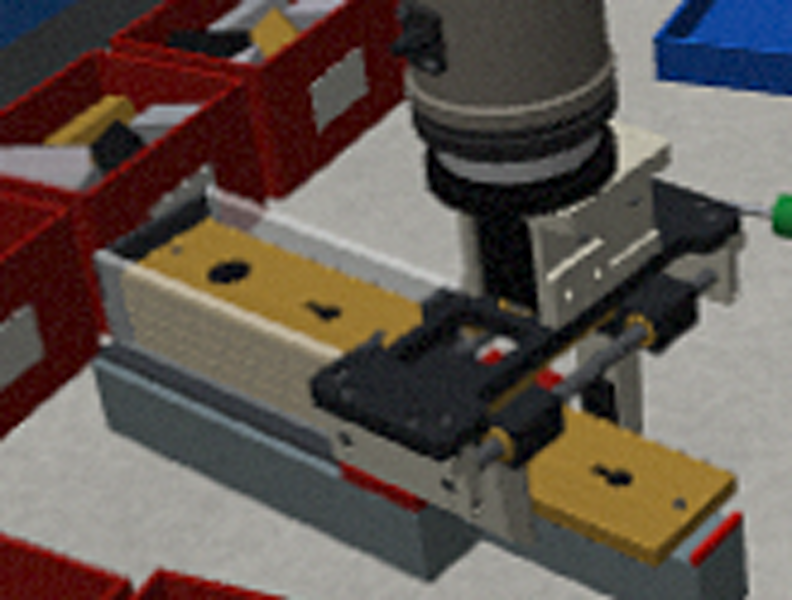

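jog_arm:
  plan: [0,0,0,0.2,0,0,-1,0,0,0,0.35,0.1,0,-1,0,0,0,0.35,0.1,0,-1]

```text
time: 14.85
tool_pos: [0.5588, 0.2647, 0.0258]
tool_rot: [-1.143, 1.57, 0.233]
contact_force: [-0.1, -0.4, 1.7]
opening: 0.0555
```

jog_arm:
  plan: [0,0,0,0,0,0,0.6,0,0,0,0,0,0,0.6,0,0,0,0,0,0,0.6,0,0,0,-0.6,0,0,0.6,0,0,0,-1.2,0,0,0.6,0,0,0,-1.2,0,0,0.6,0,0,0,-1.2,0,0,0.6]

```text
time: 15.55
tool_pos: [0.5587, 0.2646, 0.0377]
tool_rot: [-1.179, 1.57, 0.197]
contact_force: [0.3, -0.3, 0.4]
opening: 0.0733
```

Run:
```python
from h import *
go(np.r_[observe()["tool_pos"][:2],.0385],Rdown(YAW+np.pi/2))
```

```text
rv [-0.15  0.02  0.04] cm [-0.08 -0.    0.  ] F [ 0.34 -0.31  0.4 ] t 15.55 op 0.0733 pos [0.5587 0.2646 0.0377]
q [ 0.32  0.7   1.47 -0.    0.97 -1.06]
```

jog_arm:
  plan: [0,0,0,0,0,0,0,0,0,0,0,0,0,-1,0,0,0,0,0,0,-1,0,0,0,0,0,0,-1,0,0,0,0,0,0,-1,0,0,0,0,0,0,-1,0,0,0,-0.3,0,0,-1,0,0,0,-1,0,0,-1,0,0,0,-2,0,0,-1,0,0,0,-2,0,0,-1]

```text
time: 16.55
tool_pos: [0.5596, 0.265, 0.0594]
tool_rot: [-1.083, 1.567, 0.293]
contact_force: [0.3, -0.1, -1.2]
opening: 0.0561
```

Run:
```python
from h import *
c=cams.read_camera("side"); crop(c,"s9.png",75,195,165,125,4.8)
go(np.array([.5587,.2646,.13]),Rdown(YAW+np.pi/2))
```

```text
rv [-0.15  0.06  0.13] cm [-7.14  0.03 -0.02] F [-0.65  0.73 -0.6 ] t 16.6 op 0.0558 pos [0.5592 0.2648 0.0586]
q [ 0.32  0.68  1.46 -0.    1.01 -1.06]
```

View pics/s9.png

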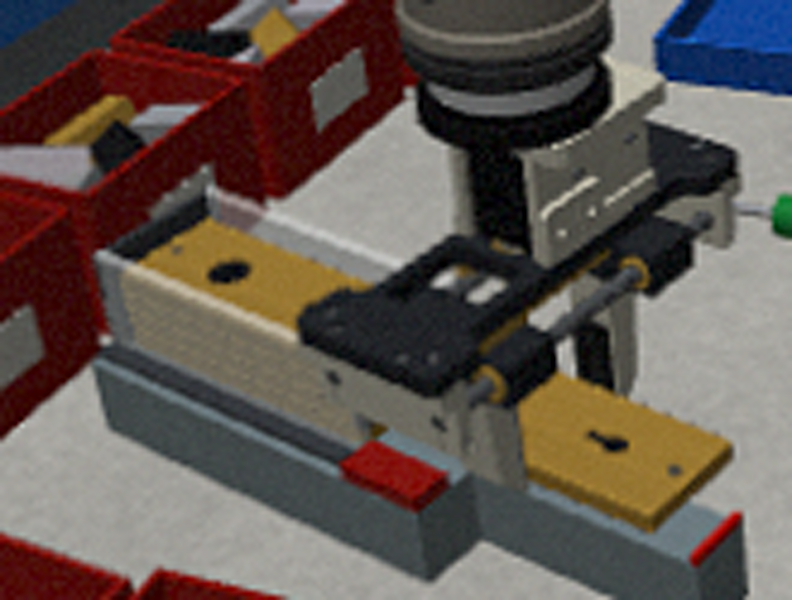

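jog_arm:
  plan: [0,0,0,-1,0,0,-1,0,0,0,-3,0,0,-1,0,0,0,-5,0,0,-1,0,0,0,-7,-0.2,-0.6,-1,-0.6,0,0,-7.8,-0.6,-2,-1,-1.6,0,0,-8,-1.5,-4.7,-1,-2.7,0,0,-8,-2.5,-7.7,-1,-3.9,0,0,-8,-3.5,-10.8,-1,-5,0,0,-8,-4.5,-14,-1,-5.8,0,0,-8,-5.2,-16,-1]

```text
time: 17.6
tool_pos: [0.5786, 0.0953, 0.1378]
tool_rot: [-2.885, 1.57, -1.408]
contact_force: [-0.4, 0.3, -1.1]
opening: 0.0558
```

Run:
```python
from h import *
go(np.array([.6195,-.228,.12]),Rdown(np.radians(96)))
```

```text
rv [-1.137e+01 -3.000e-02  1.000e-02] cm [  1.8  -7.1 -31.8] F [-0.41  0.31 -1.08] t 17.6 op 0.0558 pos [0.5786 0.0953 0.1378]
q [ 0.03  0.53  1.48 -0.    1.13 -1.44]
```

jog_arm:
  plan: [-0.8,0,0,0,-0.4,-2,-1,-2,0,0,0,-1.1,-5,-1,-3.2,0,0,0,-1.9,-8.5,-1,-4.5,0,0,0,-2.7,-12,-1,-5.8,0,0,0,-3.5,-15.5,-1,-7,0,0,0,-4.2,-19,-1,-8.2,0,0,0,-5,-22.5,-1,-9.4,0,0,0,-5.8,-26,-1,-10.5,0,0,0,-6.5,-29,-1,-11.1,0,0,0,-6.9,-31,-1]

```text
time: 18.6
tool_pos: [0.6182, -0.2201, 0.1376]
tool_rot: [-2.857, 1.57, -1.187]
contact_force: [1.0, -0.8, -1.2]
opening: 0.0559
```

Run:
```python
from h import *
go(np.array([.6195,-.228,.05]),Rdown(np.radians(96)))
```

```text
rv [-0.31 -0.04  0.01] cm [ 8.76 -0.05 -0.8 ] F [ 0.98 -0.84 -1.24] t 18.6 op 0.0559 pos [ 0.6182 -0.2201  0.1376]
q [-0.46  0.66  1.25 -0.    1.24 -2.13]
```

jog_arm:
  plan: [-0.3,0,0,2,0,-0.8,-1,-0.3,0,0,5,0,-0.8,-1,-0.3,0,0,7.5,0,-0.8,-1,-0.3,0,0,9,0,-0.8,-1,-0.3,0,0,9,0,-0.8,-1,-0.3,0,0,9,0,-0.8,-1]

```text
time: 19.2
tool_pos: [0.6197, -0.2257, 0.0482]
tool_rot: [-2.231, 1.57, -0.555]
contact_force: [0.1, -0.4, -1.0]
opening: 0.0552
```

Run:
```python
from h import *
go(np.array([.6195,-.228,.007]),Rdown(np.radians(96)))
c=cams.read_camera("side"); crop(c,"s10.png",180,130,150,110,5)
c=cams.read_camera("scene"); crop(c,"c10.png",140,180,200,200,3)
```

```text
rv [ 0.06 -0.04  0.05] cm [ 4.12  0.05 -0.23] F [ 0.06 -0.45 -1.05] t 19.2 op 0.0552 pos [ 0.6197 -0.2257  0.0482]
q [-0.47  0.75  1.33 -0.    1.06 -2.14]
```

View pics/s10.png

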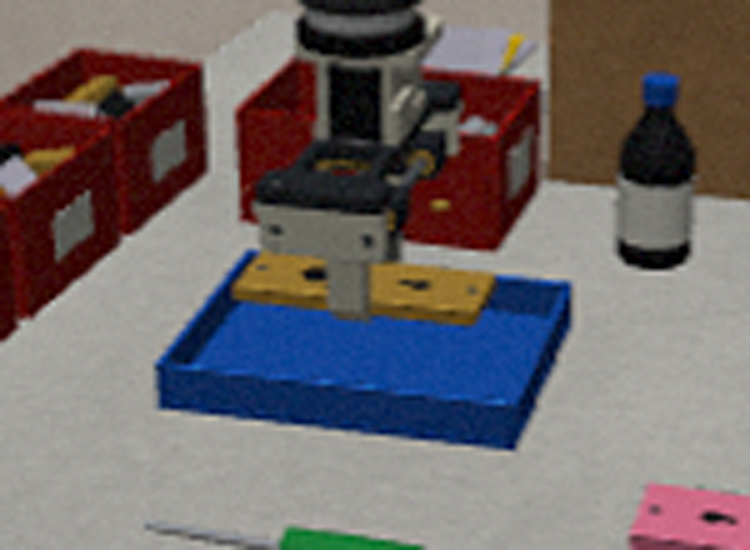

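View pics/c10.png

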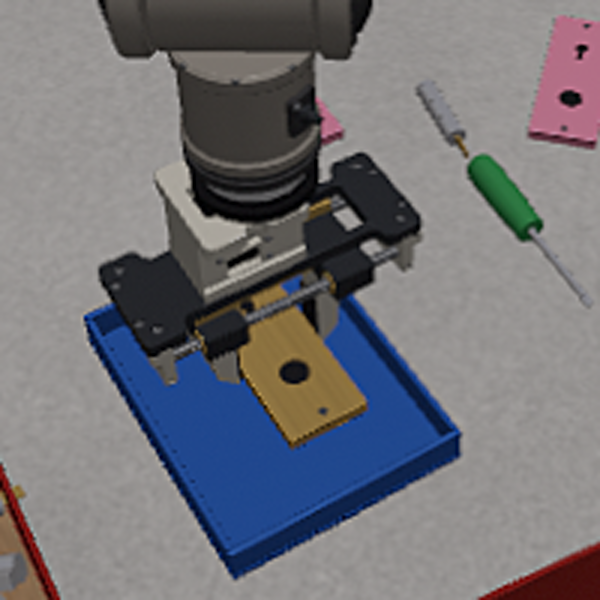

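jog_arm:
  plan: [0,0,0,1.2,0,-0.2,-1,0,0,0,2.5,0,-0.2,-1,0,0,0,3.3,0,-0.2,-1,0,0,0,3.8,0,-0.2,-1,0,0,0,4,0,-0.2,-1,0,0,0,4.1,0,-0.2,-1,0,0,0,4.1,0,-0.2,-1]

```text
time: 20.0
tool_pos: [0.6195, -0.2276, 0.0064]
tool_rot: [-2.352, 1.57, -0.675]
contact_force: [-0.6, -0.7, -1.2]
opening: 0.0557
```

jog_arm:
  plan: [0,0,0,0.12,0,0,-1,0,0,0,0.12,0,0,-1]

```text
time: 20.2
tool_pos: [0.6196, -0.2276, 0.0054]
tool_rot: [-2.205, 1.57, -0.528]
contact_force: [-0.0, 0.1, -1.2]
opening: 0.0557
```

jog_arm:
  plan: [0,0,0,0,0,0,-1,0,0,0,0,0,0,0.25,0,0,0,0,0,0,0.3,0,0,0,0,0,0,0.45,0,0,0,0,0,0,0.6,0,0,0,0,0,0,0.6,0,0,0,0,0,0,0.6]
  newtons: 3

```text
time: 20.9
tool_pos: [0.6195, -0.2278, 0.0053]
tool_rot: [-2.451, 1.57, -0.775]
contact_force: [-0.2, -2.3, 1.5]
opening: 0.0731
```

jog_arm:
  plan: [0,0,0,-1,0,0,0.6,0,0,0,-3,0,0,0.6,0,0,0,-6,0,0,0.6,0,0,0,-10,0,0,0.6,0,0,0,-14,0,0,0.6,0,0,0,-18,0,0,0.6,0,0,0,-18,0,0,0.6]

```text
time: 21.6
tool_pos: [0.6219, -0.2285, 0.1928]
tool_rot: [-2.138, 1.558, -0.462]
contact_force: [0.6, -0.3, 0.3]
opening: 0.0734
```

Run:
```python
from h import *
print(observe()["tool_pos"],observe()["contact_force"],observe()["time"])
for n in ["scene","side"]:
    c=cams.read_camera(n); cv2.imwrite(f"pics/{n}9.png",c["image"][:,:,::-1])
c=cams.read_camera("wrist"); cv2.imwrite("pics/w9.png",c["image"][:,:,::-1])
```

```text
[ 0.62191048 -0.2285425   0.19283711] [ 0.60771729 -0.3227915   0.29340524] 21.6
```

View pics/scene9.png

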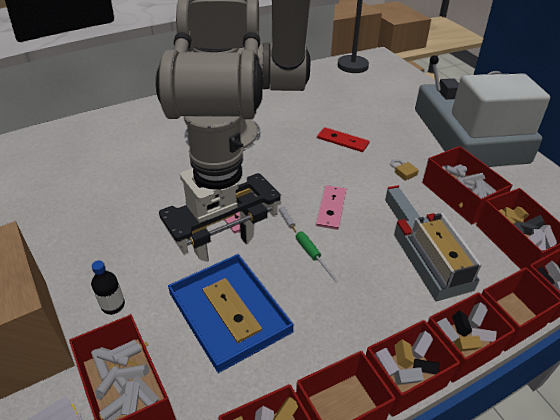

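View pics/side9.png

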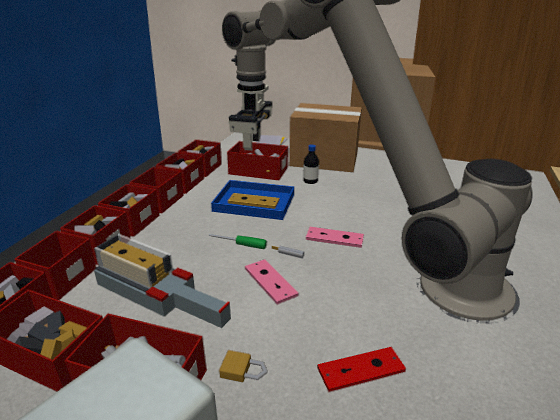

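View pics/w9.png

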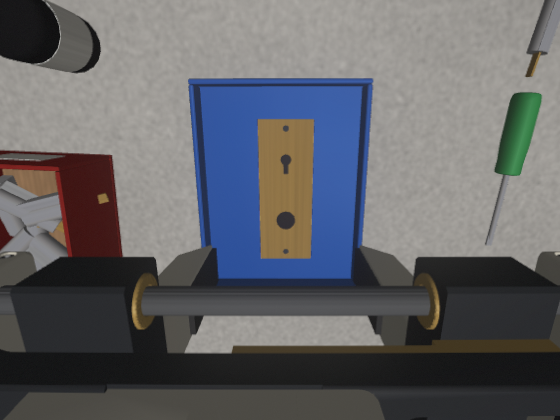

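The plate lies flat and centred in the tray, at columns 258–313 and rows 120–258 of the wrist view. The four-plate stack is down in the dispenser, and the bystanders haven't moved.

Run:
```python
from h import *
print(robot.hand_in())
```

```text
the job is handed in; nothing more can be done
None
```

I drew the bottom plate out along the chute with a fingertip pressing it down at about 13 N. The four plates above dropped to the dispenser floor and stayed in the well. I then laid the plate in the blue tray and handed the job in at about 22 s; no verdict was reported.

- **Regrip:** my first grip sat too far up the fingers and would have dropped the plate about 14 mm. I took it back to the chute and regripped it close to the fingertips.
- **Setting down:** I lowered the plate until the fingertips were almost on the tray floor, then opened the jaws. By my estimate it still fell about 2–3 mm, so it was not fully in contact with the floor at release.
- **Last checks:** the final pictures from all three cameras show:
  - the plate flat, face up and roughly in the middle of the tray;
  - the four-plate stack down in the dispenser;
  - the bystanders and look-alikes where they were at the start;
  - the gripper well clear.

  I judged these by eye and did not measure the final poses. None of the checks failed or disagreed.

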